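Rack the soldering tile on spacer bars

TASK

Lay the two thick steel bars flat across the soldering block, parallel to its short sides, one roughly midway between the block's middle and each end. Then slide the ceramic tile, without lifting it, off its riser and onto the bars so that it rests level on both bars alone, centred and square over the block with an air gap under it. Leave the thin bar, the wooden clamp, the two bottles and the torch where they are.

Things in the scene. Friction and masses are not known exactly. Their poses are not given: they have to be found in the camera images.
- block: Pale vermiculite soldering block lying flat, fixed to the worktop: 130 (its x) x 228 (its y) x 31 mm high. Origin: centre of its underside; z up. The riser stands at its -x long side.
- riser: Wooden riser with a steel top plate, fixed: 90 (its x) x 150 (its y) x 45 mm high, so its top is 2 mm above the top of a thick bar lying on the block. Its +x side faces the block across a gap of about 5 to 25 mm, nearly parallel to it. Origin: centre of its underside; z up.
- tile: White ceramic tile with a scored grid, 90 (its x) x 190 (its y) x 10 mm thick, 0.3 to 0.52 kg, loose, lying flat on the riser, roughly parallel to it but up to about 30 mm off along y, its two ends overhanging the riser. Too wide to grasp. Origin: centre of its underside; z up.
- bar_a: Thick steel bar, loose, on the worktop: 120 (its x) x 20 (its y) x 12 mm high, 0.22 kg. Origin: centre of its underside; z up.
- bar_b: Second thick steel bar, the same as bar_a: 120 x 20 x 12 mm.
- thin_bar: Steel bar only 5 mm thick (120 x 20 x 5 mm), not wanted; stays where it is. Origin: centre of its underside.
- ring_clamp: Wooden ring clamp, a turned tapering grip 114 (x) x 25 x 22 mm, lying on the worktop; stays where it is. Origin: centre of its underside.
- flux_bottle: Upright bottle with white cap, 46 mm across, 102 mm high, beside the block's +y end. Origin: centre of its underside.
- brown_bottle: Upright brown bottle with black cap, 41 mm across, 98 mm high, behind the block's +x side. Origin: centre of its underside.
- torch: Grey and black hand torch standing upright, 65 x 69 x 232 mm high, beside the block's -y end. Origin: centre of its underside.
Not all that is in view belongs to the job. What is shaped like the bar_b but blue is not meant.

How it is judged:
By the outcome, as a careful person would: the job done as asked, in the order asked, and still so for the second after the job is handed in, with the robot touching nothing.
It also fails if it takes over 64 s, if anything falls off the work surface, if the arm or the gripper's body presses on something with over 40 N, if the wrist force passes 120 N, or if a joint passes its speed limit or range.

ROBOT

A 7-joint arm with a two-finger parallel gripper is mounted at the origin on a cart in front of the work surface, level with it; the furniture and walls round the work are solid. World frame = base frame: x ahead of the robot, y to its left, z up, the work surface at z = 0. Lengths are in m, angles in degrees, forces in N, time in s.
With the tool pointing down it reaches from about 0.4 to 0.85 m from the base axis. Payload 4.4 kg.
Tool frame: the origin (TCP) lies between the finger pads; the fingertips stand 17 mm ahead of it and the grasp point (between the pads) lies 2 mm behind it; z points along the fingers, y is the direction in which the jaws open and shut (so a half turn about z gives the same grasp; the last joint's range is limited). The gripper opens to 94 mm and grips with 3 to 60 N. Pads are 16 mm wide; open, the fingers measure 119 mm over their backs; the gripper's body (75 mm by 177 mm) begins 78 mm behind the grasp point.
Start: joints at [-67.254, 36.005, 2.206, 86.941, -1.547, 57.084, -1.146], TCP at [0.29, 0.582, 0.222] pointing down, gripper open.
Joint ranges: [-175.42, 175.42], [-21.48, 121.26], [-71.46, 75.88], [10.55, 141.38], [-63.04, 243.04], [13.31, 113.54], [-168.57, 168.57]. Speed limits (degrees/s): [147.25, 147.25, 180, 180, 180, 180, 180].

INTERFACE

Orientations are given as a 3x3 rotation matrix whose columns are the frame's x, y, z axes.
In Python, from rig import monitor, viewer, arm gives the robot as it stands.
- The arm moves only by the tool send_rows, never from a script. Its argument "series" is text: rows parted by semicolons, each of 7 numbers parted by spaces: the finger opening in mm, from 0 to 94, then the shift along the tool's x, y, z in units of 0.1 m (1.0 is 0.1 m), then the turn, a rotation vector about the tool's x, y, z in units of 2 rad (1.0 is 2 rad). A call has 1 to 12 rows; each row is the pose to reach, as a shift and turn from the pose commanded when the call began, along the tool's axes at that moment; what a row does not reach only later rows make up. A row lasts 1/10 s, in which the tool goes at most 50 mm and 8.59 degrees, less where a joint would pass 70% of its speed; a pose out of reach is approached as far as the arm can. A call with a number of a shift or a turn outside -1 to 1 is refused whole. A call with a gripper value outside its range is refused whole. The fingers move at their own pace and stop on an object; "squeeze" is the grip in N (left out, the last holds). Time passes only in rows, so rows that repeat a pose let the fingers close. It gives the time, the measured TCP pose, the force and the opening at its end, in the units of the state.
- monitor.observe(): the state, without advancing time (a new reading comes with each control period).
- viewer.grab_frame(name): name is "side" or "top"; returns (picture, depth): 400x640x3 uint8, blue, green, red; 400x640 float32, m along the optical axis (not along the pixel's ray), 0 where there is no reading.
- viewer.camera_params(name): a dict with "K" (3x3 intrinsics, pixels), "R" (3x3) and "t" (3): a world point X has camera coordinates R X + t. Camera axes: x right, y down, z forward; pixel columns grow to the right and rows downward; lengths in m; the calibration is good to about 2 mm. A picture is of the moment at which its call begins. camera_params takes no time and is no camera call.
- arm.sign_off(): hands the job in, once; it reports no verdict.
The state is a dict: "time": time; "qpos": joint angles; "dq": joint speeds; "tau": joint torques, N m; "ee_pos": TCP position; "tcp_rot": TCP orientation; "force": force on the tool from outside, world axes, zero at the start; "torque": the same for the moment, N m; "finger_gap": finger opening in m.
Only numpy, scipy, OpenCV 4.12 (cv2) and the standard library are available. Lean on these libraries where they do the work, as an engineer would, in place of code of your own. Each camera call takes 0.05 s, during which the arm holds its last target.

## Working session

There is one attempt and no reset: what is moved stays moved. The work goes in short steps, Python scripts to look and compute and a tool call to move; the robot and the scene stay as the last step left them, time stands still between calls to the robot, and variables do not carry over. Pictures are saved under pics/ and viewed, and the job is handed in when it is done.

Besides the shell and the picture viewer there is one more tool, called by a JSON object that holds its "op" and its "data", one argument or row to a line. send_rows: Moves the arm, as the interface text tells. Shifts and turns lie within -1 to 1; 1 stands for 0.1 m of shift or 2 rad of turn. Its arguments: {"type":"object","properties":{"series":{"type":"string"},"squeeze":{"type":"number"}},"required":["series"]}

```bash
ls; mkdir -p pics; python3 - <<'E'
from rig import monitor, viewer
import cv2, numpy as np
for n in ("top","side"):
    p,d=viewer.grab_frame(n); cv2.imwrite(f"pics/{n}0.png",p); np.savez(f"{n}0.npz",p=p,d=d)
    c=viewer.camera_params(n); print(n,c)
s=monitor.observe(); print(s)
E
```

```text
pics
top {'K': array([[377.92455891,   0.        , 313.84018786],
       [  0.        , 377.92455891, 203.1039797 ],
       [  0.        ,   0.        ,   1.        ]]), 'R': array([[ 0.01867175, -0.9997934 ,  0.00803308],
       [-0.98104051, -0.01987048, -0.19278146],
       [ 0.19290125, -0.00428121, -0.98120884]]), 't': array([-0.00621214,  0.6008864 ,  1.18505531])}
side {'K': array([[399.81321298,   0.        , 330.96601559],
       [  0.        , 399.81321298, 197.54476068],
       [  0.        ,   0.        ,   1.        ]]), 'R': array([[ 4.54928017e-01, -8.90528201e-01, -1.50174783e-04],
       [-5.07545408e-01, -2.59141959e-01, -8.21731771e-01],
       [ 7.31736399e-01,  3.73905026e-01, -5.69874437e-01]]), 't': array([-0.29266488,  0.33725372,  0.80555328])}
{'time': 0.1, 'qpos': array([-67.2527035 ,  36.05266861,   2.20254106,  86.98803764,
        -1.54627616,  57.08605888,  -1.14645188]), 'dq': array([ 0.03359328, -0.20889956, -0.05588944, -0.11261971, -0.01510296,
        0.02198222, -0.04437869]), 'tau': array([ 2.06941091e-03, -5.50794375e+01,  1.14689548e+00, -1.87116319e+01,
       -5.22660173e-02,  1.92003697e-02,  4.88535352e-05]), 'ee_pos': array([0.28992615, 0.58112697, 0.2216692 ]), 'tcp_rot': array([[-8.94799527e-01,  4.46467541e-01, -7.34885578e-04],
       [ 4.46468146e-01,  8.94798225e-01, -1.52698848e-03],
       [-2.41764799e-05, -1.69445157e-03, -9.99998564e-01]]), 'force': array([ 0.87789995, -0.85752555,  0.20948515]), 'torque': array([ 0.01649298, -0.02013495,  0.029128  ]), 'finger_gap': 0.09398219349102993}
```

View pics/top0.png

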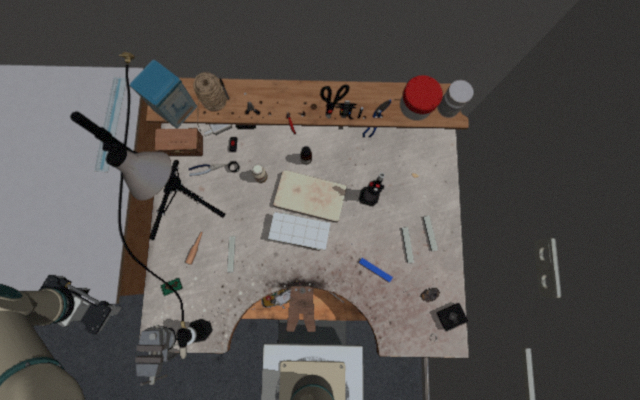

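View pics/side0.png

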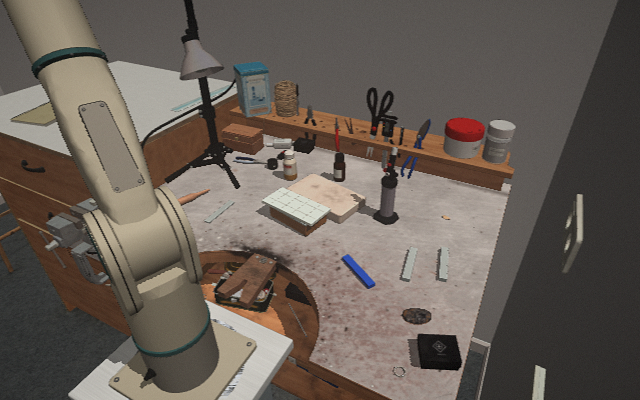

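Grey bars in the top view are at (231,253), (407,245) and (430,233), with a blue decoy at (375,270). The two on the right look thick in the side view. Next I'll measure heights and view enlarged crops.

```bash
cat > h.py <<'E'
import numpy as np, cv2
from rig import viewer
def cam(n):
    c=viewer.camera_params(n); return c["K"],c["R"],c["t"]
def ray(n,uv,z):
    K,R,t=cam(n); uv=np.atleast_2d(np.array(uv,float))
    d=(np.linalg.inv(K)@np.c_[uv,np.ones(len(uv))].T).T@R
    o=-R.T@t
    return o+d*((z-o[2])/d[:,2])[:,None]
def cloud(n,d):
    K,R,t=cam(n); v,u=np.mgrid[:d.shape[0],:d.shape[1]]
    P=np.stack([(u-K[0,2])/K[0,0]*d,(v-K[1,2])/K[1,1]*d,d],-1)
    return (P-t)@R
def proj(n,X):
    K,R,t=cam(n); c=np.atleast_2d(X)@R.T+t; q=c@K.T; return q[:,:2]/q[:,2:]
E
python3 - <<'E'
from h import *
T=np.load("top0.npz");S=np.load("side0.npz")
C=cloud("top",T["d"]);
for nm,(u,v) in dict(left=(231,253),r1=(407,245),r2=(430,233),blue=(375,270),tile=(300,230),block=(312,195)).items():
    print(nm,C[v-2:v+3,u-1:u+2].reshape(-1,3).mean(0).round(4), "z std",C[v-2:v+3,u-1:u+2,2].std().round(4))
D=cloud("side",S["d"])
for nm,(u,v) in dict(left=(220,211),r1=(409,264),r2=(442,264)).items():
    print(nm,D[v-2:v+3,u-1:u+2].reshape(-1,3).mean(0).round(4))
p=T["p"]
a=cv2.resize(p[160:310,180:330],None,fx=4,fy=4,interpolation=cv2.INTER_CUBIC);cv2.imwrite("pics/topL.png",a)
a=cv2.resize(p[170:320,300:450],None,fx=4,fy=4,interpolation=cv2.INTER_CUBIC);cv2.imwrite("pics/topR.png",a)
q=S["p"]
a=np.hstack([cv2.resize(q[190:240,190:265],None,fx=5,fy=5,interpolation=cv2.INTER_CUBIC),cv2.resize(q[240:290,390:465],None,fx=5,fy=5,interpolation=cv2.INTER_CUBIC)]);cv2.imwrite("pics/sideb.png",a)
E
```

```text
left [0.4359 0.279  0.0043] z std 0.0027
r1 [ 0.4734 -0.3094  0.0121] z std 0.0023
r2 [ 0.5153 -0.3884  0.0114] z std 0.0027
blue [ 0.3889 -0.2013  0.0107] z std 0.0022
tile [0.5117 0.0489 0.0535] z std 0.0015
block [0.6344 0.0121 0.0297] z std 0.0026
left [0.4364 0.2765 0.0034]
r1 [ 0.4701 -0.3133  0.0114]
r2 [ 0.509  -0.3887  0.0111]
```

View pics/topL.png

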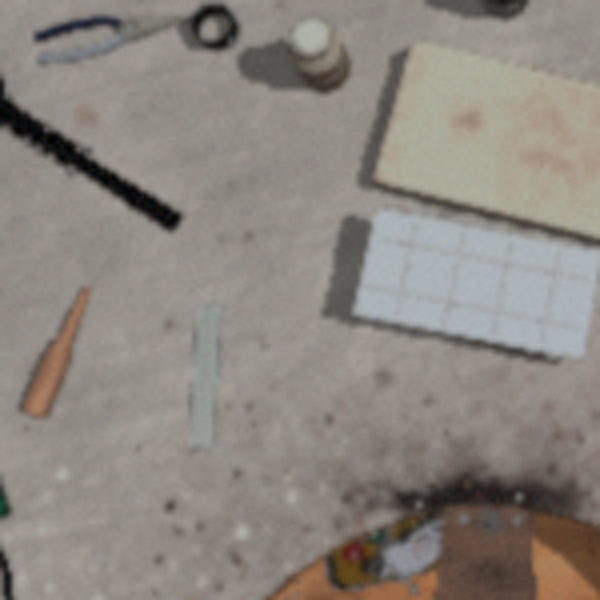

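View pics/topR.png

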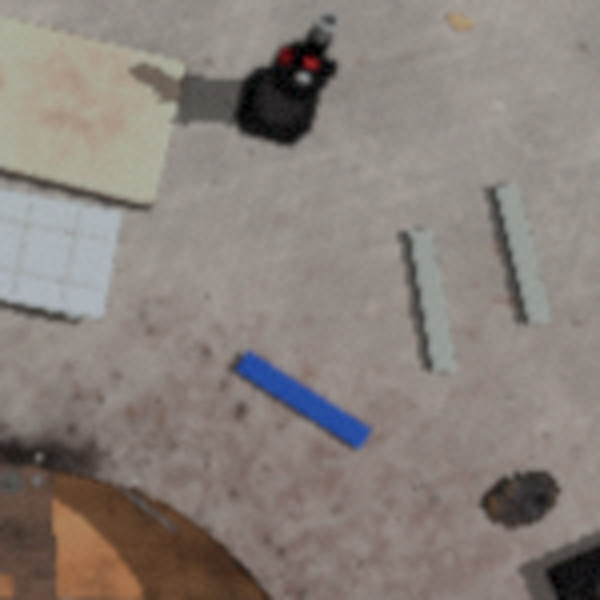

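View pics/sideb.png

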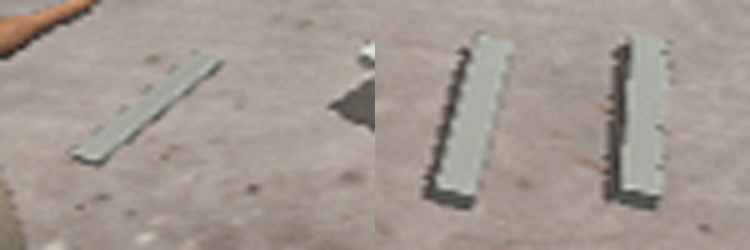

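The thick bars are the two on the right, (407,245) and (430,233), at about 11–12 mm high. The left one, (231,253), is about 4 mm high, so it is the thin bar. Next I'll measure the poses.

```bash
cat > meas.py <<'E'
from h import *
def seg(p,n,box,kind):
    u0,v0,u1,v1=box
    sub=p.astype(int); b,g,r=sub[...,0],sub[...,1],sub[...,2]
    if kind=="bar": m=(g-r>4)&(g>110)
    elif kind=="block": m=(r-b>14)&(g>135)&(r>150)
    elif kind=="tile": m=(b-r>4)&(b>140)
    M=np.zeros(p.shape[:2],np.uint8); M[v0:v1,u0:u1]=(m[v0:v1,u0:u1]*255)
    M=cv2.morphologyEx(M,cv2.MORPH_CLOSE,np.ones((5,5)))
    cs,_=cv2.findContours(M,cv2.RETR_EXTERNAL,cv2.CHAIN_APPROX_NONE)
    return max(cs,key=cv2.contourArea)[:,0,:].astype(float),M
def rect(n,p,box,kind,z):
    c,M=seg(p,n,box,kind)
    X=ray(n,c,z)[:,:2]
    (cx,cy),(w,h),a=cv2.minAreaRect((X*1000).astype(np.float32))
    v,u=np.nonzero(M); Y=ray(n,np.c_[u,v],z)[:,:2]; mu=Y.mean(0)
    # area-weighted moments incl. PCA
    ev,E=np.linalg.eigh(np.cov(Y.T)); L=E[:,1]; 
    sz=np.sqrt(12*ev)
    print(n,kind,"minrect c",np.round([cx,cy],1),"size",round(w,1),round(h,1),"ang",round(a,1),"| pca c",(mu*1000).round(1),"long-ang",round(np.degrees(np.arctan2(L[1],L[0]))%180,1),"size",(sz[::-1]*1000).round(1))
E
python3 - <<'E'
from meas import *
T=np.load("top0.npz")["p"];S=np.load("side0.npz")["p"]
for px in [(407,245),(430,233),(300,230),(312,195)]: print(T[px[1],px[0]])
print("block",T[180,300],T[210,330],"side",S[190,320],S[264,409],S[205,295])
rect("top",T,(395,215,418,270),"bar",.012); rect("side",S,(398,240,424,285),"bar",.012)
rect("top",T,(420,205,445,258),"bar",.012); rect("side",S,(430,240,455,285),"bar",.012)
rect("top",T,(265,205,335,255),"tile",.055); rect("side",S,(255,180,335,235),"tile",.055)
rect("top",T,(265,165,350,225),"block",.031);rect("side",S,(285,170,370,220),"block",.031)
for n,p,b,k in (("top",T,(265,205,335,255),"tile"),("top",T,(265,165,350,225),"block"),("top",T,(395,215,418,270),"bar"),("side",S,(255,180,335,235),"tile")):
    c,M=seg(p,n,b,k); q=p.copy(); cv2.drawContours(q,[c.astype(int)[:,None]],-1,(0,0,255),1)
    cv2.imwrite(f"pics/seg_{n}_{k}.png",cv2.resize(q[b[1]-10:b[3]+10,b[0]-10:b[2]+10],None,fx=5,fy=5,interpolation=0))
E
```

```text
[150 154 149]
[152 156 151]
[184 177 172]
[150 169 173]
block [156 172 173] [152 169 170] side [165 184 209] [163 171 171] [202 216 211]
top bar minrect c [ 475.5 -311. ] size 111.7 17.1 ang 8.0 | pca c [ 472.9 -311.4] long-ang 8.0 size [114.   15.9]
side bar minrect c [ 454.6 -314.8] size 5.7 3.1 ang 78.8 | pca c [ 457.7 -313.1] long-ang 8.1 size [95.3 16.2]
top bar minrect c [ 517.8 -388.6] size 111.7 16.7 ang 11.9 | pca c [ 517.9 -388.4] long-ang 12.2 size [113.  16.]
side bar minrect c [ 479.5 -398.5] size 22.1 14.6 ang 14.4 | pca c [ 491.8 -394.3] long-ang 10.3 size [114.3  18.1]
top tile minrect c [510.5  52.2] size 187.2 89.7 ang 79.8 | pca c [509.6  52.4] long-ang 80.1 size [186.7  88.2]Traceback (most recent call last):
  File "<stdin>", line 7, in <module>
  File "meas.py", line 13, in rect
    c,M=seg(p,n,box,kind)
        ~~~^^^^^^^^^^^^^^
  File "meas.py", line 11, in seg
    return max(cs,key=cv2.contourArea)[:,0,:].astype(float),M
           ~~~^^^^^^^^^^^^^^^^^^^^^^^^
ValueError: max() iterable argument is empty
```

```bash
cat >> meas.py <<'E'
def corners(cx,cy,L,W,ang,z):
    a=np.radians(ang); e=np.array([np.cos(a),np.sin(a)]); f=np.array([-e[1],e[0]])
    return np.array([[*(np.array([cx,cy])+s*e*L/2+r*f*W/2),z] for s,r in((1,1),(1,-1),(-1,-1),(-1,1))])
def overlay(p,n,rects,box,fn,s=4):
    u0,v0,u1,v1=box
    q=cv2.resize(p[v0:v1,u0:u1],None,fx=s,fy=s,interpolation=cv2.INTER_CUBIC)
    for r in rects:
        uv=((proj(n,corners(*r))-[u0,v0]+.5)*s).astype(int)
        cv2.polylines(q,[uv[:,None]],True,(0,0,255),1)
    cv2.imwrite(fn,q)
E
python3 - <<'E'
from meas import *
T=np.load("top0.npz")["p"];S=np.load("side0.npz")["p"]
rect("top",T,(265,165,350,225),"block",.031)
c,M=seg(T,"top",(265,165,350,225),"block"); print(c.min(0),c.max(0))
E
```

```text
top block minrect c [636.6  17.7] size 225.4 131.0 ang 77.7 | pca c [634.9  21.9] long-ang 73.4 size [219.2 126.6]
[274. 170.] [345. 219.]
```

```bash
python3 - <<'E'
from meas import *
T=np.load("top0.npz")["p"];S=np.load("side0.npz")["p"]
R=[(.4745,-.311,.120,.020,8,.012),(.518,-.3885,.120,.020,12,.012),(.5102,.0523,.19,.09,80,.055),(.6366,.0177,.228,.13,77.7,.031)]
overlay(T,"top",R,(260,160,450,275),"pics/ovt.png",4)
overlay(S,"side",R,(250,165,400,240),"pics/ovs.png",5)
overlay(S,"side",R,(390,235,470,295),"pics/ovs2.png",8)
E
```

```text
(no output)
```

View pics/ovt.png

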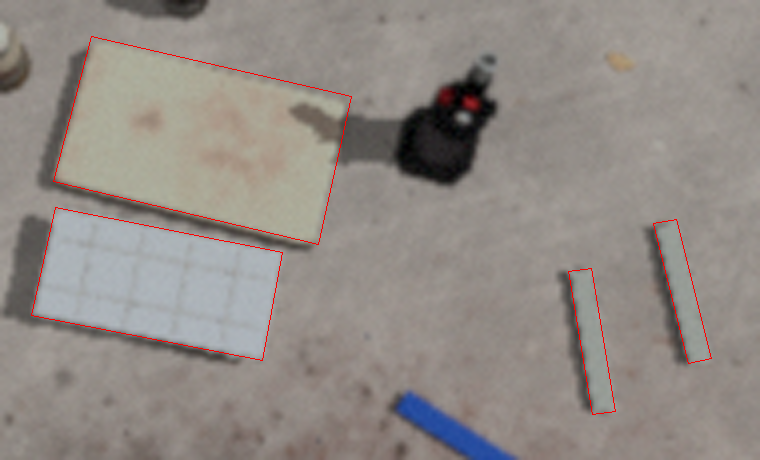

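View pics/ovs.png

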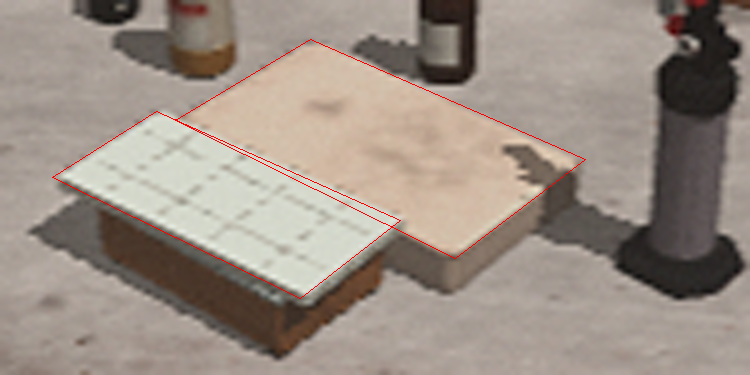

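View pics/ovs2.png

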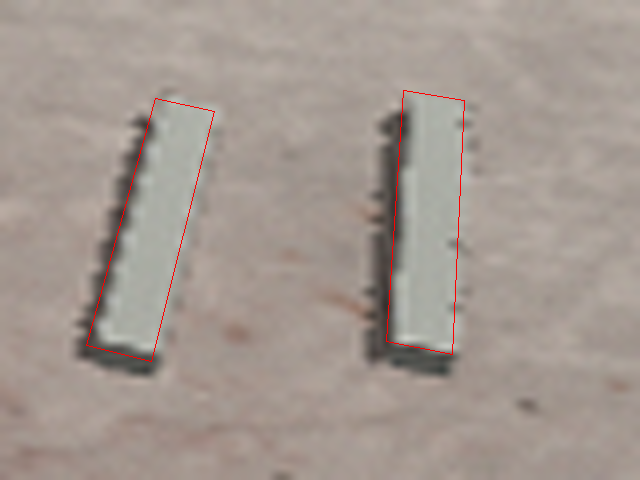

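Fits agree in both views to about 1–2 mm. Next is the torch clearance, because the gripper body is wide.

```bash
python3 - <<'E'
from meas import *
T=np.load("top0.npz");S=np.load("side0.npz")
a=np.radians(-12.3); ex=np.array([np.cos(a),np.sin(a)]);ey=np.array([-ex[1],ex[0]])
c=np.array([.6366,.0177])
for n,Z,(u0,v0,u1,v1) in (("top",T,(350,165,395,215)),("side",S,(370,140,405,228))):
    C=cloud(n,Z["d"])[v0:v1,u0:u1].reshape(-1,3)
    for lo,hi in ((.02,.06),(.06,.12),(.12,.18),(.18,.26)):
        P=C[(C[:,2]>lo)&(C[:,2]<hi)]
        if len(P)<5: continue
        q=(P[:,:2]-c); x=q@ex;y=q@ey
        print(n,lo,hi,len(P),"bx",np.percentile(x,[3,97]).round(3),"by",np.percentile(y,[3,97]).round(3))
# bottles in block frame
for nm,(u0,v0,u1,v1) in dict(flux=(250,160,270,185),brown=(298,143,315,166)).items():
    C=cloud("top",T["d"])[v0:v1,u0:u1].reshape(-1,3);P=C[C[:,2]>.08];q=P[:,:2]-c
    print(nm,"bx",(q@ex).mean().round(3),"by",(q@ey).mean().round(3),P[:,:2].mean(0).round(3))
for nm,b in dict(a=(.4745,-.311),b=(.518,-.3885),tile=(.5102,.0523)).items(): print(nm,((np.array(b)-c)@ex).round(4),((np.array(b)-c)@ey).round(4))
for t in ((0,-.057),(0,.057)): print("target",c+t[0]*ex+t[1]*ey)
E
```

```text
top 0.02 0.06 35 bx [0.026 0.043] by [-0.211 -0.175]
top 0.06 0.12 42 bx [0.026 0.045] by [-0.206 -0.175]
top 0.12 0.18 154 bx [0.025 0.061] by [-0.215 -0.173]
top 0.18 0.26 86 bx [0.034 0.066] by [-0.202 -0.187]
side 0.02 0.06 406 bx [0.031 0.335] by [-0.214  0.031]
side 0.06 0.12 422 bx [0.029 0.266] by [-0.214  0.001]
side 0.12 0.18 515 bx [0.028 0.287] by [-0.216 -0.019]
side 0.18 0.26 131 bx [0.038 0.063] by [-0.204 -0.189]
flux bx 0.021 by 0.181 [0.696 0.19 ]
brown bx 0.123 by 0.047 [0.767 0.037]
a -0.0884 -0.3557
b -0.0293 -0.4221
tile -0.1309 0.0069
target [ 0.62445727 -0.0379916 ]
target [0.64874273 0.0733916 ]
```

```bash
cat > go.py <<'E'
# usage: go.py x y z yawdeg(of tool y axis, mod 180)
import sys,numpy as np
from scipy.spatial.transform import Rotation as Ro
from rig import monitor
s=monitor.observe(); p=s["ee_pos"];R=np.array(s["tcp_rot"])
tgt=np.array([float(v) for v in sys.argv[1:4]]); yw=float(sys.argv[4])
cur=np.degrees(np.arctan2(R[1,1],R[0,1])); d=(yw-cur+90)%180-90; yy=np.radians(cur+d)
y=np.array([np.cos(yy),np.sin(yy),0]); z=np.array([0,0,-1.]); G=np.c_[np.cross(y,z),y,z]
print("t",round(s["time"],2),"pos",p.round(4),"yaw",cur.round(2),"gap",round(s["finger_gap"]*1000,1),"F",np.round(s["force"],1))
print("shift units",(R.T@(tgt-p)*10).round(3),"turn units",(Ro.from_matrix(R.T@G).as_rotvec()/2).round(4),"deg",round(d,2),"rows>=",int(np.ceil(max(abs(d)/8.59,np.linalg.norm(tgt-p)/.05))), "q",np.round(s["qpos"],0))
E
python3 - <<'E'
from meas import *
T=np.load("top0.npz");S=np.load("side0.npz")
A=[(.29,.58),(.42,.2),(.45,-.31)]
for n,Z in (("top",T),("side",S)):
    C=cloud(n,Z["d"]).reshape(-1,3);C=C[Z["d"].ravel()>0]
    for i in range(2):
        for t in np.linspace(0,1,6):
            q=np.array(A[i])*(1-t)+np.array(A[i+1])*t
            m=np.linalg.norm(C[:,:2]-q,axis=1)<.13
            print(n,q.round(2),C[m,2].max().round(3) if m.any() else None)
E
python3 go.py .42 .2 .22 90
```

```text
top [0.29 0.58] 0.702
top [0.32 0.5 ] 0.748
top [0.34 0.43] 0.765
top [0.37 0.35] 0.725
top [0.39 0.28] 0.024
top [0.42 0.2 ] 0.093
top [0.42 0.2 ] 0.093
top [0.43 0.1 ] 0.093
top [ 0.43 -0.  ] 0.061
top [ 0.44 -0.11] 0.06
top [ 0.44 -0.21] 0.018
top [ 0.45 -0.31] 0.018
side [0.29 0.58] 0.177
side [0.32 0.5 ] 0.176
side [0.34 0.43] 0.164
side [0.37 0.35] 0.024
side [0.39 0.28] 0.022
side [0.42 0.2 ] 0.059
side [0.42 0.2 ] 0.059
side [0.43 0.1 ] 0.059
side [ 0.43 -0.  ] 0.059
side [ 0.44 -0.11] 0.058
side [ 0.44 -0.21] 0.016
side [ 0.45 -0.31] 0.016
t 0.1 pos [0.2899 0.5811 0.2217] yaw 63.48 gap 94.0 F [ 0.9 -0.9  0.2]
shift units [-2.866 -2.83   0.022] turn units [-8.000e-04 -2.000e-04 -2.314e-01] deg 26.52 rows>= 9 q [-67.  36.   2.  87.  -2.  57.  -1.]
```

```bash
python3 - <<'E'
from meas import *
C=cloud("top",np.load("top0.npz")["d"]);
for u,v in ((140,170),(155,175),(120,155),(85,122),(170,185),(95,60),(70,310),(40,305)): print(u,v,C[v,u].round(3))
C=cloud("side",np.load("side0.npz")["d"]);
for u,v in ((200,60),(207,100),(190,20),(210,150)): print(u,v,C[v,u].round(3))
E
```

```text
140 170 [0.6   0.415 0.424]
155 175 [0.594 0.387 0.404]
120 155 [0.622 0.443 0.466]
85 122 [0.659 0.471 0.561]
170 185 [0.648 0.475 0.078]
95 60 [1.017 0.701 0.197]
70 310 [0.28  0.546 0.401]
40 305 [0.297 0.548 0.498]
200 60 [0.583 0.391 0.407]
207 100 [0.662 0.471 0.246]
190 20 [0.657 0.475 0.494]
210 150 [0.639 0.478 0.069]
```

{"op": "send_rows", "data": {
  "series": "60 -0.45 -0.45 0 0 0 -0.05;60 -0.95 -0.95 0 0 0 -0.12;60 -0.95 -0.95 0 0 0 -0.2",
  "squeeze": 30
}}

```text
time: 0.4
ee_pos: [0.3337, 0.4505, 0.2219]
tcp_rot: [[-0.998, 0.068, 0.0], [0.068, 0.998, -0.003], [-0.0, -0.003, -1.0]]
force: [1.3, 0.7, 0.1]
finger_gap: 0.0734
```

{"op": "send_rows", "data": {
  "series": "50 -0.15 -0.5 0 0 0 -0.05;50 -0.3 -1 0 0 0 -0.1"
}}

```text
time: 0.6
ee_pos: [0.3545, 0.3548, 0.2221]
tcp_rot: [[-0.991, -0.132, -0.0], [-0.132, 0.991, -0.0], [0.0, -0.0, -1.0]]
force: [1.4, -0.7, 0.5]
finger_gap: 0.0571
```

{"op": "send_rows", "data": {
  "series": "50 -0.2 -0.45 0 0 0 0;50 -0.4 -0.95 0 0 0 0"
}}

```text
time: 0.8
ee_pos: [0.4046, 0.269, 0.2225]
tcp_rot: [[-0.992, -0.128, -0.0], [-0.128, 0.992, 0.0], [0.0, 0.0, -1.0]]
force: [1.1, 0.5, 0.6]
finger_gap: 0.0504
```

{"op": "send_rows", "data": {
  "series": "50 -0.1 -0.5 0 0 0 0;50 -0.2 -1 0 0 0 0"
}}

```text
time: 1.0
ee_pos: [0.4366, 0.174, 0.2223]
tcp_rot: [[-0.992, -0.127, -0.0], [-0.127, 0.992, -0.0], [0.0, -0.0, -1.0]]
force: [0.8, -0.4, 0.2]
finger_gap: 0.0498
```

{"op": "send_rows", "data": {
  "series": "50 0 -0.5 0 0 0 0;50 0 -1 0 0 0 0"
}}

```text
time: 1.2
ee_pos: [0.4489, 0.0747, 0.2223]
tcp_rot: [[-0.992, -0.127, -0.0], [-0.127, 0.992, -0.0], [0.0, -0.0, -1.0]]
force: [1.3, 0.9, -0.2]
finger_gap: 0.0501
```

{"op": "send_rows", "data": {
  "series": "50 0 -0.5 0 0 0 0;50 0 -1 0 0 0 0"
}}

```text
time: 1.4
ee_pos: [0.4613, -0.0243, 0.2224]
tcp_rot: [[-0.992, -0.127, -0.0], [-0.127, 0.992, 0.0], [0.0, 0.0, -1.0]]
force: [1.2, 0.1, 0.7]
finger_gap: 0.05
```

{"op": "send_rows", "data": {
  "series": "50 0 -0.5 0 0 0 0;50 0 -1 0 0 0 0"
}}

```text
time: 1.6
ee_pos: [0.474, -0.1236, 0.2224]
tcp_rot: [[-0.992, -0.127, -0.0], [-0.127, 0.992, 0.0], [0.0, 0.0, -1.0]]
force: [1.1, 0.8, 0.1]
finger_gap: 0.05
```

{"op": "send_rows", "data": {
  "series": "50 0.1 -0.5 0 0 0 0;50 0.2 -0.95 0 0 0 0"
}}

```text
time: 1.8
ee_pos: [0.466, -0.2206, 0.2222]
tcp_rot: [[-0.992, -0.126, -0.0], [-0.126, 0.992, -0.0], [0.0, 0.0, -1.0]]
force: [0.8, -0.1, -0.5]
finger_gap: 0.0496
```

```bash
python3 go.py .4745 -.311 .12 98
```

```text
t 1.8 pos [ 0.466  -0.2206  0.2222] yaw 97.26 gap 49.6 F [ 0.8 -0.1 -0.5]
shift units [ 0.03  -0.907  1.022] turn units [ 0.     -0.0001 -0.0064] deg 0.74 rows>= 3 q [ 24.  25.  -2. 108.   1.  47. 118.]
```

{"op": "send_rows", "data": {
  "series": "50 0.03 -0.4 0.3 0 0 -0.006;50 0.03 -0.8 0.6 0 0 -0.006;50 0.03 -0.91 0.9 0 0 -0.006;50 0.03 -0.91 0.95 0 0 -0.006"
}}

```text
time: 2.2
ee_pos: [0.4721, -0.3101, 0.1239]
tcp_rot: [[-0.991, -0.135, -0.006], [-0.135, 0.991, 0.002], [0.006, 0.003, -1.0]]
force: [-0.7, 0.5, -0.4]
finger_gap: 0.0498
```

```bash
python3 go.py .4745 -.311 .022 98
```

```text
t 2.2 pos [ 0.4721 -0.3101  0.1239] yaw 97.75 gap 49.8 F [-0.7  0.5 -0.4]
shift units [-0.028 -0.015  1.019] turn units [ 0.0016 -0.0028 -0.0022] deg 0.25 rows>= 3 q [ 31.  37.  -2. 106.   2.  38. 127.]
```

{"op": "send_rows", "data": {
  "series": "50 -0.02 -0.01 0.4 0 0 0;50 -0.02 -0.01 0.7 0 0 0;50 -0.02 -0.01 0.9 0 0 0;50 -0.02 -0.01 0.9 0 0 0;50 -0.02 -0.01 0.9 0 0 0"
}}

```text
time: 2.7
ee_pos: [0.4779, -0.3087, 0.0384]
tcp_rot: [[-0.99, -0.14, 0.001], [-0.14, 0.99, 0.0], [-0.001, 0.0, -1.0]]
force: [0.2, -0.3, 0.4]
finger_gap: 0.05
```

```bash
python3 go.py .4745 -.311 .0215 98; python3 - <<'E'
from meas import *
p,d=viewer.grab_frame("side"); cv2.imwrite("pics/s1.png",cv2.resize(p[190:300,350:500],None,fx=5,fy=5))
E
```

```text
t 2.7 pos [ 0.4779 -0.3087  0.0384] yaw 98.05 gap 50.0 F [ 0.2 -0.3  0.4]
shift units [ 0.037 -0.018  0.169] turn units [0.0001 0.0003 0.0005] deg -0.05 rows>= 1 q [ 31.  44.  -1. 108.   2.  28. 126.]
```

View pics/s1.png

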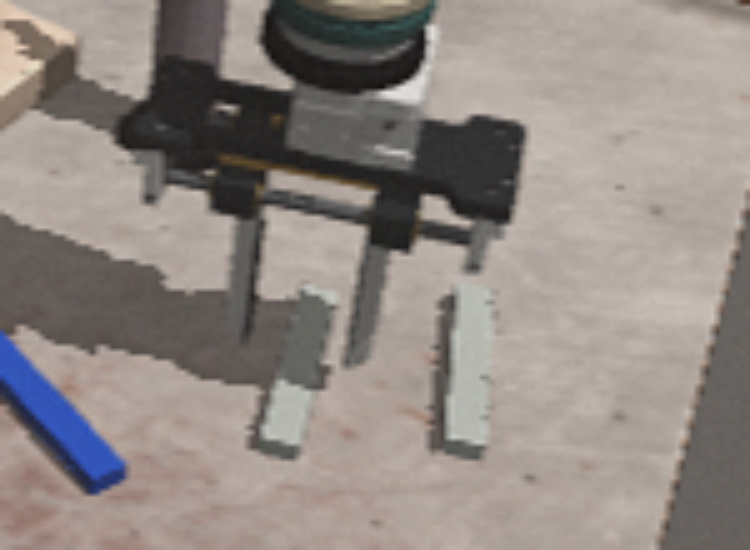

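The fingers straddle bar_a, which shows at about (300,370) in the crop, and clear bar_b. I'll descend and close.

{"op": "send_rows", "data": {
  "series": "50 0.035 -0.015 0.1 0 0 0;50 0.035 -0.015 0.165 0 0 0;50 0.035 -0.015 0.165 0 0 0;15 0.035 -0.015 0.165 0 0 0;15 0.035 -0.015 0.165 0 0 0;15 0.035 -0.015 0.165 0 0 0;15 0.035 -0.015 0.165 0 0 0;15 0.035 -0.015 0.165 0 0 0",
  "squeeze": 30
}}

```text
time: 3.55
ee_pos: [0.474, -0.3118, 0.0211]
tcp_rot: [[-0.99, -0.139, 0.0], [-0.139, 0.99, -0.0], [-0.0, -0.0, -1.0]]
force: [-0.1, 0.3, 0.6]
finger_gap: 0.0191
```

```bash
python3 go.py .4745 -.311 .0215 98
```

```text
t 3.55 pos [ 0.474  -0.3118  0.0211] yaw 97.97 gap 19.1 F [-0.1  0.3  0.6]
shift units [-0.006  0.007 -0.004] turn units [-0.0002  0.0001 -0.0003] deg 0.03 rows>= 1 q [ 31.  46.  -1. 108.   2.  26. 126.]
```

{"op": "send_rows", "data": {
  "series": "15 0 0.01 -0.25 0 0 0;15 0 0.01 -0.6 0 0 0;15 0 0.01 -1 0 0 0"
}}

```text
time: 3.85
ee_pos: [0.4725, -0.3098, 0.1208]
tcp_rot: [[-0.99, -0.139, -0.003], [-0.139, 0.99, 0.002], [0.003, 0.002, -1.0]]
force: [0.6, 0.3, -2.5]
finger_gap: 0.0196
```

{"op": "send_rows", "data": {
  "series": "15 0 0.2 -0.3 0 0 0.03;15 0 0.6 -0.5 0 0 0.06;15 0 1 -0.6 0 0 0.1"
}}

```text
time: 4.15
ee_pos: [0.4602, -0.2112, 0.1826]
tcp_rot: [[-0.998, 0.066, 0.003], [0.066, 0.998, -0.001], [-0.003, -0.001, -1.0]]
force: [0.4, 0.2, -2.4]
finger_gap: 0.0195
```

{"op": "send_rows", "data": {
  "series": "15 0 0.5 0 0 0 0.07;15 0 1 0 0 0 0.077"
}}

```text
time: 4.35
ee_pos: [0.4655, -0.1104, 0.1814]
tcp_rot: [[-0.976, 0.218, 0.001], [0.218, 0.976, -0.0], [-0.001, -0.0, -1.0]]
force: [1.3, 1.5, -2.3]
finger_gap: 0.0198
```

```bash
python3 go.py .6487 .0734 .17 77.7
```

```text
t 4.35 pos [ 0.4655 -0.1104  0.1814] yaw 77.41 gap 19.8 F [ 1.3  1.5 -2.3]
shift units [-1.387  2.194  0.114] turn units [-0.      0.0003 -0.0026] deg 0.29 rows>= 6 q [  7.  26.   5. 116.  -3.  38.  91.]
```

{"op": "send_rows", "data": {
  "series": "15 -0.1 0.45 0 0 0 0;15 -0.3 0.9 0 0 0 0"
}}

```text
time: 4.55
ee_pos: [0.5128, -0.0282, 0.181]
tcp_rot: [[-0.977, 0.213, -0.002], [0.213, 0.977, 0.0], [0.002, -0.0, -1.0]]
force: [1.5, -1.1, -1.5]
finger_gap: 0.0192
```

{"op": "send_rows", "data": {
  "series": "15 -0.25 0.4 0 0 0 0;15 -0.6 0.75 0 0 0 0;15 -0.9 1 0 0 0 0;15 -0.9 1 0 0 0 0"
}}

```text
time: 4.95
ee_pos: [0.6276, 0.0533, 0.1802]
tcp_rot: [[-0.978, 0.208, 0.004], [0.208, 0.978, 0.003], [-0.003, 0.003, -1.0]]
force: [-0.7, 0.2, -2.5]
finger_gap: 0.0199
```

```bash
python3 go.py .6487 .0734 .12 77.7
```

```text
t 4.95 pos [0.6276 0.0533 0.1802] yaw 78.01 gap 19.9 F [-0.7  0.2 -2.5]
shift units [-0.163  0.239  0.603] turn units [0.0017 0.0015 0.0027] deg -0.31 rows>= 2 q [-10.  37.   5.  93.  -4.  50.  74.]
```

{"op": "send_rows", "data": {
  "series": "15 -0.16 0.24 0.3 0 0 0;15 -0.16 0.24 0.6 0 0 0;15 -0.16 0.24 0.6 0 0 0;15 -0.16 0.24 0.6 0 0 0;15 -0.16 0.24 0.6 0 0 0"
}}

```text
time: 5.45
ee_pos: [0.645, 0.0673, 0.1226]
tcp_rot: [[-0.977, 0.214, 0.002], [0.214, 0.977, -0.0], [-0.002, 0.0, -1.0]]
force: [1.0, -0.4, -1.9]
finger_gap: 0.0197
```

```bash
python3 go.py .6487 .0734 .0545 77.7; python3 - <<'E'
from meas import *
p,d=viewer.grab_frame("side"); cv2.imwrite("pics/s2.png",cv2.resize(p[130:240,250:400],None,fx=5,fy=5))
p,d=viewer.grab_frame("top"); cv2.imwrite("pics/t2.png",cv2.resize(p[130:260,240:400],None,fx=4,fy=4))
E
```

```text
t 5.45 pos [0.645  0.0673 0.1226] yaw 77.62 gap 19.7 F [ 1.  -0.4 -1.9]
shift units [-0.022  0.067  0.681] turn units [ 0.0001  0.001  -0.0007] deg 0.08 rows>= 2 q [-11.  42.   5.  93.  -4.  45.  73.]
```

View pics/s2.png

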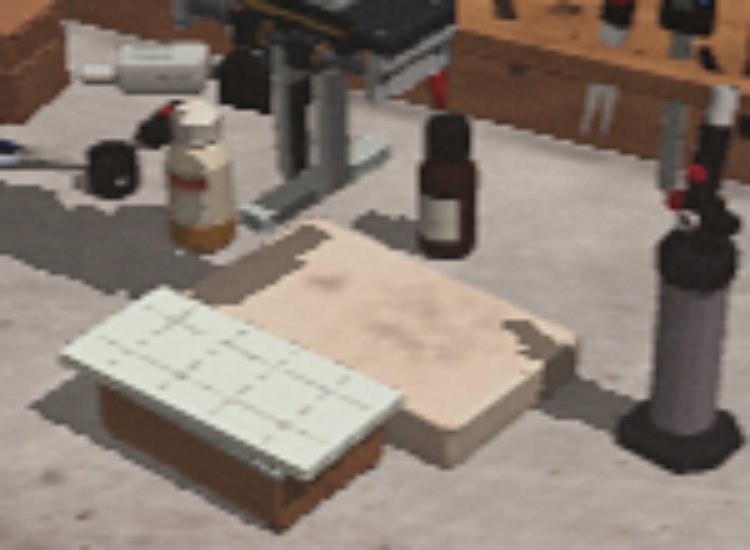

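View pics/t2.png

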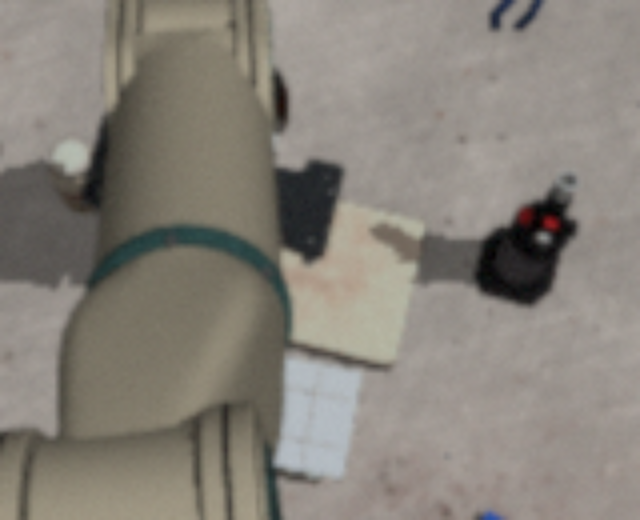

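{"op": "send_rows", "data": {
  "series": "15 -0.02 0.065 0.3 0 0 0;15 -0.02 0.065 0.5 0 0 0;15 -0.02 0.065 0.58 0 0 0;15 -0.02 0.065 0.58 0 0 0;15 -0.02 0.065 0.58 0 0 0"
}}

```text
time: 6.05
ee_pos: [0.6487, 0.0739, 0.0642]
tcp_rot: [[-0.977, 0.214, 0.002], [0.214, 0.977, 0.0], [-0.002, 0.001, -1.0]]
force: [0.2, -0.3, -2.2]
finger_gap: 0.0194
```

```bash
python3 go.py .6487 .0734 .0525 77.7
```

```text
t 6.05 pos [0.6487 0.0739 0.0642] yaw 77.67 gap 19.4 F [ 0.2 -0.3 -2.2]
shift units [-0.001 -0.005  0.117] turn units [ 0.0003  0.0009 -0.0003] deg 0.03 rows>= 1 q [-11.  47.   4.  94.  -5.  39.  73.]
```

{"op": "send_rows", "data": {
  "series": "15 0 -0.005 0.07 0 0 0;15 0 -0.005 0.1 0 0 0;15 0 -0.005 0.115 0 0 0;15 0 -0.005 0.115 0 0 0"
}}

```text
time: 6.45
ee_pos: [0.6477, 0.0736, 0.0521]
tcp_rot: [[-0.977, 0.213, -0.0], [0.213, 0.977, -0.0], [0.0, -0.0, -1.0]]
force: [-2.2, -0.8, 2.6]
finger_gap: 0.0195
```

{"op": "send_rows", "data": {
  "series": "36 0 0 0 0 0 0;36 0 0 0 0 0 0;36 0 0 0 0 0 0;36 0 0 0 0 0 0;36 0 0 -0.2 0 0 0;36 0 0 -0.6 0 0 0;36 0 0 -1 0 0 0"
}}

```text
time: 7.15
ee_pos: [0.647, 0.0737, 0.1518]
tcp_rot: [[-0.977, 0.213, -0.002], [0.213, 0.977, -0.0], [0.002, -0.001, -1.0]]
force: [0.9, 0.7, 1.4]
finger_gap: 0.0358
```

```bash
python3 go.py .47 -.05 .2 77.7
```

```text
t 7.15 pos [0.647  0.0737 0.1518] yaw 77.69 gap 35.8 F [0.9 0.7 1.4]
shift units [ 1.467 -1.586 -0.478] turn units [-0.0004 -0.001  -0.0001] deg 0.01 rows>= 5 q [-12.  41.   5.  91.  -4.  49.  72.]
```

{"op": "send_rows", "data": {
  "series": "50 0.35 -0.35 -0.2 0 0 0;50 0.7 -0.7 -0.4 0 0 0;50 1 -1 -0.45 0 0 0"
}}

```text
time: 7.45
ee_pos: [0.5286, -0.0033, 0.1982]
tcp_rot: [[-0.977, 0.212, 0.004], [0.212, 0.977, 0.0], [-0.004, 0.001, -1.0]]
force: [-0.2, -0.8, 0.6]
finger_gap: 0.0498
```

{"op": "send_rows", "data": {
  "series": "50 0.3 -0.4 0 0 0 -0.05;50 0.4 -0.85 0 0 0 -0.1"
}}

```text
time: 7.65
ee_pos: [0.4683, -0.0767, 0.1969]
tcp_rot: [[-1.0, 0.008, -0.001], [0.008, 1.0, 0.001], [0.001, 0.001, -1.0]]
force: [0.6, -0.4, 0.5]
finger_gap: 0.0499
```

{"op": "send_rows", "data": {
  "series": "50 0 -0.45 0 0 0 -0.07;50 0 -0.95 0 0 0 -0.112"
}}

```text
time: 7.85
ee_pos: [0.4697, -0.1729, 0.197]
tcp_rot: [[-0.977, -0.214, 0.001], [-0.214, 0.977, 0.0], [-0.001, 0.0, -1.0]]
force: [2.3, 0.2, -0.3]
finger_gap: 0.05
```

```bash
python3 - <<'E'
from meas import *
p,d=viewer.grab_frame("top"); cv2.imwrite("pics/t3.png",p)
np.savez("top3.npz",p=p,d=d)
R=[(.6487,.0734,.120,.020,-12.3,.043),(.518,-.3885,.120,.020,12,.012),(.6366,.0177,.228,.13,77.7,.031),(.5102,.0523,.19,.09,80,.055)]
overlay(p,"top",R,(260,160,450,275),"pics/t3o.png",4)
p,d=viewer.grab_frame("side")
overlay(p,"side",R,(250,165,400,240),"pics/s3o.png",5)
E
python3 go.py .518 -.3885 .12 102
```

```text
t 7.95 pos [ 0.4688 -0.1811  0.1969] yaw 101.35 gap 50.1 F [ 0.2  0.8 -0. ]
shift units [-0.074 -2.126  0.779] turn units [-0.0024  0.0001 -0.0057] deg 0.65 rows>= 5 q [ 19.  26.  -1. 112.   1.  42. 118.]
```

View pics/t3o.png

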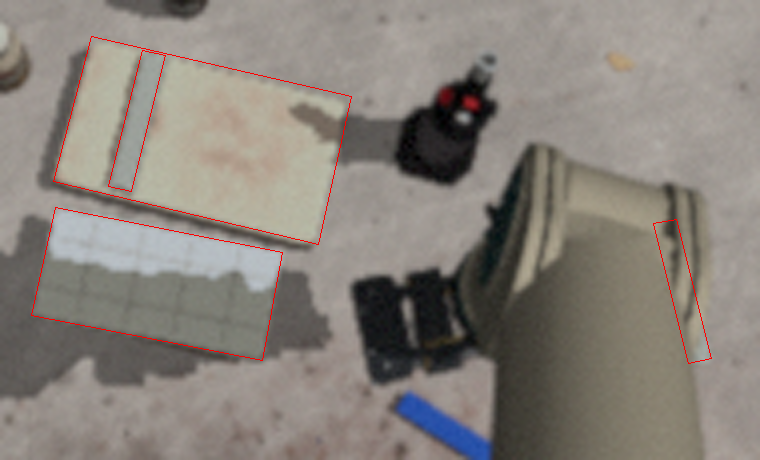

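View pics/s3o.png

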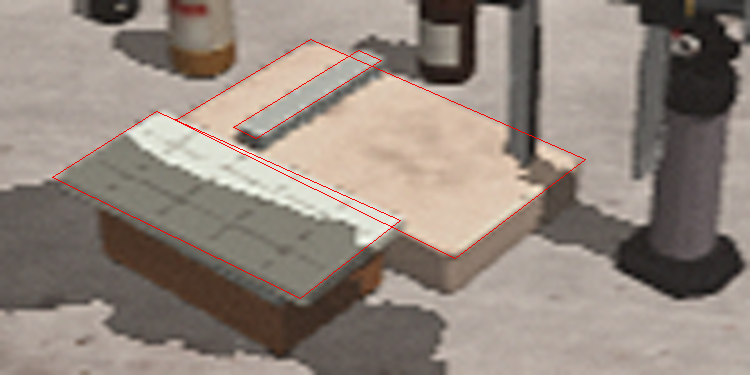

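bar_a sits within about 1 mm of its outline on the block, in both the top crop (137,120) and the side crop (310,95). Next is bar_b.

{"op": "send_rows", "data": {
  "series": "50 0 -0.5 0 0 0 0;50 0 -1 0 0 0 0"
}}

```text
time: 8.15
ee_pos: [0.4915, -0.27, 0.1968]
tcp_rot: [[-0.978, -0.21, 0.001], [-0.21, 0.978, 0.001], [-0.001, 0.001, -1.0]]
force: [1.7, -0.2, 0.5]
finger_gap: 0.0502
```

{"op": "send_rows", "data": {
  "series": "50 -0.07 -0.4 0.2 0 0 -0.003;50 -0.07 -0.9 0.5 0 0 -0.003;50 -0.07 -1 0.75 0 0 -0.003;50 -0.07 -1 0.75 0 0 -0.003;50 -0.07 -1 0.75 0 0 -0.003;50 -0.07 -1 0.75 0 0 -0.003"
}}

```text
time: 8.75
ee_pos: [0.5196, -0.3648, 0.1228]
tcp_rot: [[-0.977, -0.215, 0.002], [-0.215, 0.977, 0.0], [-0.002, -0.0, -1.0]]
force: [0.2, -0.1, 0.6]
finger_gap: 0.0503
```

```bash
python3 go.py .518 -.3885 .0215 102
```

```text
t 8.75 pos [ 0.5196 -0.3648  0.1228] yaw 102.44 gap 50.3 F [ 0.2 -0.1  0.6]
shift units [ 0.068 -0.228  1.013] turn units [-0.0001  0.0008  0.0038] deg -0.44 rows>= 3 q [ 33.  41.  -1.  95.   1.  44. 134.]
```

{"op": "send_rows", "data": {
  "series": "50 0.07 -0.23 0.3 0 0 0.003;50 0.07 -0.23 0.6 0 0 0.003;50 0.07 -0.23 0.85 0 0 0.003;50 0.07 -0.23 0.85 0 0 0.003;50 0.07 -0.23 0.85 0 0 0.003;50 0.07 -0.23 0.85 0 0 0.003"
}}

```text
time: 9.35
ee_pos: [0.5182, -0.3905, 0.0389]
tcp_rot: [[-0.978, -0.209, 0.003], [-0.209, 0.978, -0.002], [-0.003, -0.003, -1.0]]
force: [0.7, -0.6, 0.8]
finger_gap: 0.0499
```

```bash
python3 go.py .518 -.3885 .0215 102
```

```text
t 9.35 pos [ 0.5182 -0.3905  0.0389] yaw 102.04 gap 49.9 F [ 0.7 -0.6  0.8]
shift units [-0.002  0.021  0.174] turn units [-0.0013  0.0013  0.0004] deg -0.04 rows>= 1 q [ 35.  49.  -1.  95.   2.  36. 135.]
```

{"op": "send_rows", "data": {
  "series": "50 0 0.02 0.1 0 0 0;50 0 0.02 0.17 0 0 0;50 0 0.02 0.17 0 0 0;15 0 0.02 0.17 0 0 0;15 0 0.02 0.17 0 0 0;15 0 0.02 0.17 0 0 0;15 0 0.02 0.17 0 0 0;15 0 0.02 0.17 0 0 0",
  "squeeze": 30
}}

```text
time: 10.15
ee_pos: [0.5163, -0.3888, 0.0196]
tcp_rot: [[-0.978, -0.207, 0.001], [-0.207, 0.978, -0.001], [-0.0, -0.001, -1.0]]
force: [-0.3, -0.2, 0.5]
finger_gap: 0.0196
```

{"op": "send_rows", "data": {
  "series": "15 0 0 -0.25 0 0 0;15 0 0.1 -0.6 0 0 0;15 0 0.3 -1 0 0 0"
}}

```text
time: 10.45
ee_pos: [0.5085, -0.3598, 0.1191]
tcp_rot: [[-0.979, -0.205, -0.002], [-0.205, 0.979, 0.0], [0.002, 0.001, -1.0]]
force: [-0.3, -0.2, -2.1]
finger_gap: 0.0195
```

{"op": "send_rows", "data": {
  "series": "15 0.1 0.4 -0.2 0 0 0.04;15 0.2 0.7 -0.4 0 0 0.08;15 0.4 1 -0.6 0 0 0.12"
}}

```text
time: 10.75
ee_pos: [0.4502, -0.2673, 0.1801]
tcp_rot: [[-0.999, 0.032, 0.001], [0.032, 0.999, 0.001], [-0.001, 0.001, -1.0]]
force: [0.2, 0.2, -2.3]
finger_gap: 0.0199
```

```bash
python3 go.py .46 -.1 .18 77.7
```

```text
t 10.75 pos [ 0.4502 -0.2673  0.1801] yaw 88.16 gap 19.9 F [ 0.2  0.2 -2.3]
shift units [-0.044  1.676  0.002] turn units [0.0005 0.0005 0.0913] deg -10.46 rows>= 4 q [ 25.  29.   3. 110.  -2.  41. 118.]
```

{"op": "send_rows", "data": {
  "series": "15 0 0.45 0 0 0 0.05;15 0 0.95 0 0 0 0.091"
}}

```text
time: 10.95
ee_pos: [0.4522, -0.1746, 0.1803]
tcp_rot: [[-0.976, 0.219, 0.001], [0.219, 0.976, -0.001], [-0.002, -0.0, -1.0]]
force: [0.8, 0.0, -2.1]
finger_gap: 0.0198
```

{"op": "send_rows", "data": {
  "series": "15 0 0.45 0 0 0 0;15 -0.1 0.9 0 0 0 0;15 -0.1 0.9 0 0 0 0"
}}

```text
time: 11.25
ee_pos: [0.4842, -0.0808, 0.1795]
tcp_rot: [[-0.98, 0.2, 0.002], [0.2, 0.98, 0.004], [-0.001, 0.004, -1.0]]
force: [-0.6, 0.5, -1.7]
finger_gap: 0.0196
```

```bash
python3 go.py .623 -.0377 .15 77.7
```

```text
t 11.25 pos [ 0.4842 -0.0808  0.1795] yaw 78.46 gap 19.6 F [-0.6  0.5 -1.7]
shift units [-1.273  0.699  0.299] turn units [0.0022 0.0006 0.0066] deg -0.76 rows>= 3 q [  2.  27.   6. 115.  -5.  39.  90.]
```

{"op": "send_rows", "data": {
  "series": "15 -0.25 0.35 0 0 0 0;15 -0.6 0.65 0 0 0 0;15 -0.95 0.7 0.1 0 0 0;15 -0.95 0.7 0.2 0 0 0"
}}

```text
time: 11.65
ee_pos: [0.5943, -0.0397, 0.1591]
tcp_rot: [[-0.978, 0.209, 0.006], [0.209, 0.978, -0.0], [-0.006, 0.001, -1.0]]
force: [-0.8, -0.8, -3.1]
finger_gap: 0.0196
```

```bash
python3 go.py .623 -.0377 .12 77.7
```

```text
t 11.65 pos [ 0.5943 -0.0397  0.1591] yaw 77.94 gap 19.6 F [-0.8 -0.8 -3.1]
shift units [-0.274  0.079  0.393] turn units [0.0005 0.0028 0.0021] deg -0.24 rows>= 1 q [ -3.  36.   6. 100.  -5.  44.  84.]
```

{"op": "send_rows", "data": {
  "series": "15 -0.27 0.08 0.3 0 0 0;15 -0.27 0.08 0.6 0 0 0;15 -0.27 0.08 0.75 0 0 0;15 -0.27 0.08 0.75 0 0 0;15 -0.27 0.08 0.75 0 0 0;15 -0.27 0.08 0.75 0 0 0"
}}

```text
time: 12.25
ee_pos: [0.6181, -0.0386, 0.0861]
tcp_rot: [[-0.977, 0.212, 0.002], [0.212, 0.977, -0.0], [-0.002, 0.0, -1.0]]
force: [-0.6, -0.3, -2.1]
finger_gap: 0.0194
```

```bash
python3 go.py .623 -.0377 .051 77.7
```

```text
t 12.25 pos [ 0.6181 -0.0386  0.0861] yaw 77.78 gap 19.4 F [-0.6 -0.3 -2.1]
shift units [-0.045  0.019  0.351] turn units [0.0002 0.0012 0.0007] deg -0.08 rows>= 1 q [-2. 43.  6. 99. -6. 38. 84.]
```

{"op": "send_rows", "data": {
  "series": "15 -0.045 0.02 0.15 0 0 0;15 -0.045 0.02 0.25 0 0 0;15 -0.045 0.02 0.25 0 0 0;15 -0.045 0.02 0.25 0 0 0"
}}

```text
time: 12.65
ee_pos: [0.6218, -0.0372, 0.0589]
tcp_rot: [[-0.977, 0.211, -0.001], [0.211, 0.977, 0.0], [0.001, -0.0, -1.0]]
force: [0.0, -0.1, -2.2]
finger_gap: 0.0197
```

```bash
python3 go.py .623 -.0377 .051 77.7
```

```text
t 12.65 pos [ 0.6218 -0.0372  0.0589] yaw 77.81 gap 19.7 F [ 0.  -0.1 -2.2]
shift units [-0.013 -0.002  0.079] turn units [-0.0001 -0.0006  0.001 ] deg -0.11 rows>= 1 q [-2. 46.  5. 99. -7. 36. 84.]
```

{"op": "send_rows", "data": {
  "series": "15 -0.01 0 0.05 0 0 0;15 -0.01 0 0.08 0 0 0;15 -0.01 0 0.08 0 0 0;15 -0.01 0 0.08 0 0 0"
}}

```text
time: 13.05
ee_pos: [0.6232, -0.0374, 0.0514]
tcp_rot: [[-0.977, 0.211, -0.0], [0.211, 0.977, 0.0], [0.0, 0.0, -1.0]]
force: [-0.9, 0.0, -1.9]
finger_gap: 0.0196
```

{"op": "send_rows", "data": {
  "series": "15 0 0 0.01 0 0 0;15 0 0 0.01 0 0 0;15 0 0 0.01 0 0 0"
}}

```text
time: 13.35
ee_pos: [0.6234, -0.0374, 0.0506]
tcp_rot: [[-0.977, 0.211, 0.0], [0.211, 0.977, -0.0], [-0.0, 0.0, -1.0]]
force: [0.3, -0.3, -1.5]
finger_gap: 0.02
```

{"op": "send_rows", "data": {
  "series": "15 0 0 0.01 0 0 0;15 0 0 0.015 0 0 0;15 0 0 0.015 0 0 0"
}}

```text
time: 13.65
ee_pos: [0.6234, -0.0375, 0.0506]
tcp_rot: [[-0.977, 0.211, 0.001], [0.211, 0.977, 0.0], [-0.001, 0.0, -1.0]]
force: [-2.8, 0.4, 7.7]
finger_gap: 0.0197
```

Contact is made (7.7 N). I'll release and rise, then get back to the robot side of the tile.

{"op": "send_rows", "data": {
  "series": "15 0 0 -0.015 0 0 0;36 0 0 -0.015 0 0 0;36 0 0 -0.015 0 0 0;36 0 0 -0.015 0 0 0;36 0 0 -0.015 0 0 0;36 0 0 -0.2 0 0 0;36 0 0 -0.6 0 0 0;36 0 0 -1 0 0 0"
}}

```text
time: 14.45
ee_pos: [0.6225, -0.0374, 0.1492]
tcp_rot: [[-0.977, 0.211, -0.002], [0.211, 0.977, -0.0], [0.002, -0.0, -1.0]]
force: [0.7, 1.5, 0.6]
finger_gap: 0.0365
```

{"op": "send_rows", "data": {
  "series": "94 0.3 0 -0.1 0 0 0;94 0.7 0 -0.1 0 0 0;94 1 0 -0.1 0 0 0"
}}

```text
time: 14.75
ee_pos: [0.5235, -0.0159, 0.1594]
tcp_rot: [[-0.977, 0.211, -0.0], [0.211, 0.977, 0.0], [0.0, 0.0, -1.0]]
force: [0.1, -0.4, 0.5]
finger_gap: 0.0565
```

{"op": "send_rows", "data": {
  "series": "94 0.4 0 0 0 0 0;94 0.9 0 0 0 0 0;94 1 0 0 0 0 0"
}}

```text
time: 15.05
ee_pos: [0.4207, 0.0055, 0.1586]
tcp_rot: [[-0.978, 0.21, -0.007], [0.21, 0.978, 0.0], [0.007, -0.001, -1.0]]
force: [0.4, -0.0, 0.5]
finger_gap: 0.0804
```

```bash
python3 - <<'E'
from meas import *
R=[(.6487,.0734,.120,.020,-12.3,.043),(.6245,-.038,.120,.020,-12.3,.043),(.6366,.0177,.228,.13,77.7,.031),(.5102,.0523,.19,.09,80,.055)]
p,d=viewer.grab_frame("top"); overlay(p,"top",R,(250,155,400,265),"pics/t4o.png",5)
p,d=viewer.grab_frame("side"); overlay(p,"side",R,(250,165,400,240),"pics/s4o.png",5)
E
python3 go.py .43 .05 .12 80
```

```text
t 15.15 pos [0.4263 0.0052 0.1593] yaw 77.86 gap 89.3 F [ 0.8 -0.3 -0.8]
shift units [0.057 0.445 0.393] turn units [ 0.0001 -0.0004 -0.0187] deg 2.14 rows>= 2 q [ -9.  24.   7. 125.  -5.  31.  79.]
```

View pics/t4o.png

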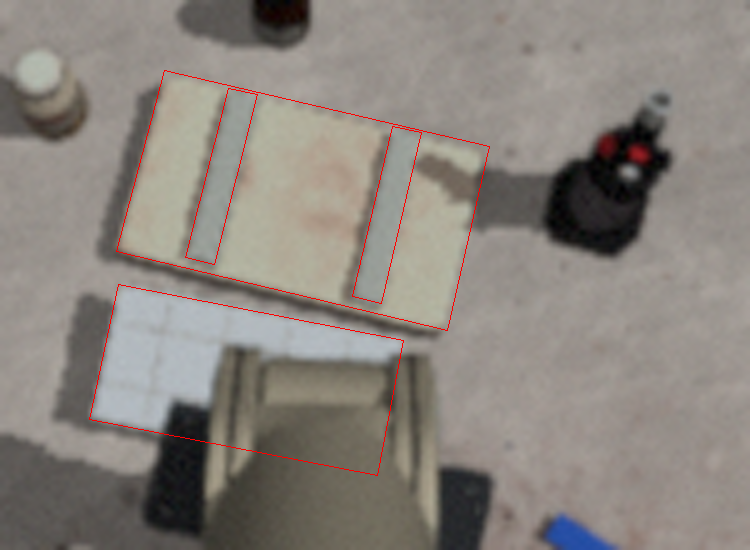

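View pics/s4o.png

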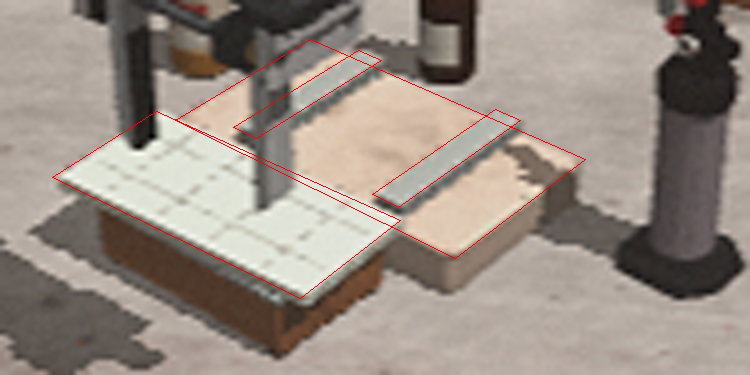

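Both bars lie on their outlines on the block. Next I position the open fingers behind the tile's -x long edge, with tips below its top and above the riser.

{"op": "send_rows", "data": {
  "series": "94 0 0.3 0.2 0 0 -0.0187;94 -0.02 0.55 0.4 0 0 -0.0187;94 -0.02 0.61 0.4 0 0 -0.0187;94 -0.02 0.61 0.4 0 0 -0.0187;94 -0.02 0.61 0.4 0 0 -0.0187"
}}

```text
time: 15.65
ee_pos: [0.4434, 0.0629, 0.1194]
tcp_rot: [[-0.984, 0.176, 0.001], [0.176, 0.984, -0.001], [-0.001, -0.0, -1.0]]
force: [0.9, 0.1, 0.8]
finger_gap: 0.0937
```

```bash
python3 go.py .4413 .0645 .066 80
```

```text
t 15.65 pos [0.4434 0.0629 0.1194] yaw 79.88 gap 93.7 F [0.9 0.1 0.8]
shift units [0.024 0.012 0.534] turn units [-0.0002  0.0005 -0.0011] deg 0.12 rows>= 2 q [-16.  30.   6. 124.  -6.  26.  75.]
```

{"op": "send_rows", "data": {
  "series": "94 0.02 0.01 0.3 0 0 -0.001;94 0.02 0.01 0.45 0 0 -0.001;94 0.02 0.01 0.53 0 0 -0.001;94 0.02 0.01 0.53 0 0 -0.001;94 0.02 0.01 0.53 0 0 -0.001;94 0.02 0.01 0.53 0 0 -0.001"
}}

```text
time: 16.25
ee_pos: [0.4415, 0.0652, 0.0668]
tcp_rot: [[-0.985, 0.173, 0.002], [0.173, 0.985, 0.0], [-0.002, 0.0, -1.0]]
force: [0.7, -0.5, 0.1]
finger_gap: 0.094
```

```bash
python3 go.py .4413 .0645 .066 80;python3 - <<'E'
from meas import *
p,d=viewer.grab_frame("side"); cv2.imwrite("pics/s5.png",cv2.resize(p[150:270,210:360],None,fx=5,fy=5,interpolation=cv2.INTER_CUBIC))
E
```

```text
t 16.25 pos [0.4415 0.0652 0.0668] yaw 80.04 gap 94.0 F [ 0.7 -0.5  0.1]
shift units [ 0.    -0.007  0.008] turn units [0.0002 0.0008 0.0003] deg -0.04 rows>= 1 q [-15.  36.   4. 126.  -7.  18.  76.]
```

View pics/s5.png

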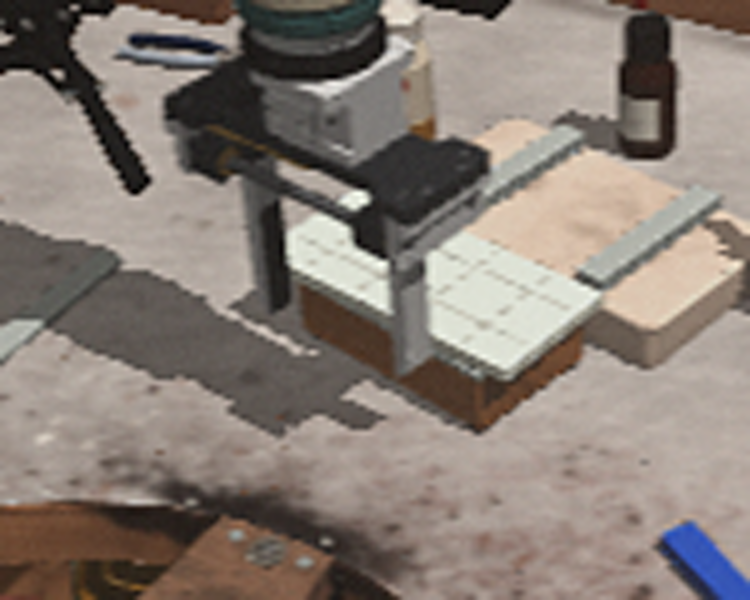

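{"op": "send_rows", "data": {
  "series": "94 -0.06 -0.01 0.005 0 0 0;94 -0.12 -0.01 0.005 0 0 0;94 -0.14 -0.01 0.005 0 0 0;94 -0.16 -0.01 0.005 0 0 0;94 -0.17 -0.01 0.005 0 0 0;94 -0.18 -0.01 0.005 0 0 0"
}}

```text
time: 16.9
ee_pos: [0.4582, 0.0613, 0.0654]
tcp_rot: [[-0.985, 0.173, -0.0], [0.173, 0.985, 0.0], [0.0, -0.0, -1.0]]
force: [0.5, 0.0, -0.3]
finger_gap: 0.094
```

```bash
python3 go.py .5848 .029 .066 77.7;python3 - <<'E'
from meas import *
p,d=viewer.grab_frame("side"); cv2.imwrite("pics/s6.png",cv2.resize(p[170:250,250:350],None,fx=7,fy=7,interpolation=cv2.INTER_CUBIC))
E
```

```text
t 16.9 pos [0.4582 0.0613 0.0654] yaw 80.07 gap 94.0 F [ 0.5  0.  -0.3]
shift units [-1.303 -0.1   -0.006] turn units [-0.     -0.0002  0.0206] deg -2.37 rows>= 3 q [-14.  37.   4. 124.  -7.  19.  76.]
```

View pics/s6.png

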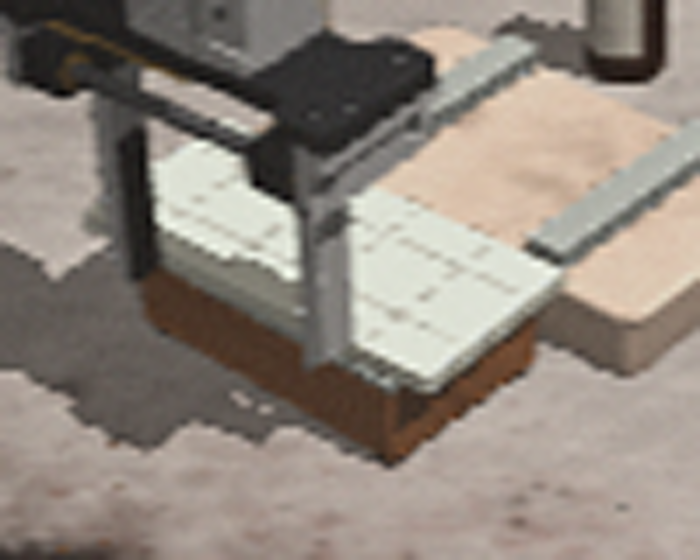

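{"op": "send_rows", "data": {
  "series": "94 -0.01 0 0 0 0 0;94 -0.02 0 0 0 0 0;94 -0.03 0 0 0 0 0;94 -0.03 0 0 0 0 0"
}}

```text
time: 17.35
ee_pos: [0.4589, 0.0611, 0.0653]
tcp_rot: [[-0.985, 0.172, -0.005], [0.172, 0.985, 0.0], [0.004, -0.001, -1.0]]
force: [-5.3, 2.0, 4.1]
finger_gap: 0.094
```

Contact with the tile (about 5 N). I'll push slowly toward the block, with a slight -y drift and turn.

{"op": "send_rows", "data": {
  "series": "94 -0.02 0 0 0 0 0.001;94 -0.07 -0.005 0 0 0 0.002;94 -0.13 -0.01 0 0 0 0.003;94 -0.19 -0.015 0 0 0 0.004;94 -0.25 -0.02 0 0 0 0.005;94 -0.3 -0.025 0 0 0 0.006;94 -0.35 -0.03 0 0 0 0.007;94 -0.38 -0.03 0 0 0 0.007;94 -0.4 -0.03 0 0 0 0.007;94 -0.4 -0.03 0 0 0 0.007"
}}

```text
time: 18.35
ee_pos: [0.5005, 0.0506, 0.0654]
tcp_rot: [[-0.982, 0.187, 0.0], [0.187, 0.982, -0.0], [-0.0, -0.0, -1.0]]
force: [-1.6, 0.1, 0.9]
finger_gap: 0.0938
```

```bash
python3 go.py .5858 .0288 .066 77.7;python3 - <<'E'
from meas import *
R=[(.6487,.0734,.120,.020,-12.3,.043),(.6245,-.038,.120,.020,-12.3,.043),(.6366,.0177,.228,.13,77.7,.031)]
p,d=viewer.grab_frame("side"); overlay(p,"side",R,(240,150,390,255),"pics/s7.png",5)
E
```

```text
t 18.35 pos [0.5005 0.0506 0.0654] yaw 79.24 gap 93.8 F [-1.6  0.1  0.9]
shift units [-0.879 -0.055 -0.005] turn units [-0.0001  0.0002  0.0135] deg -1.54 rows>= 2 q [-12.  39.   4. 118.  -7.  24.  77.]
```

View pics/s7.png

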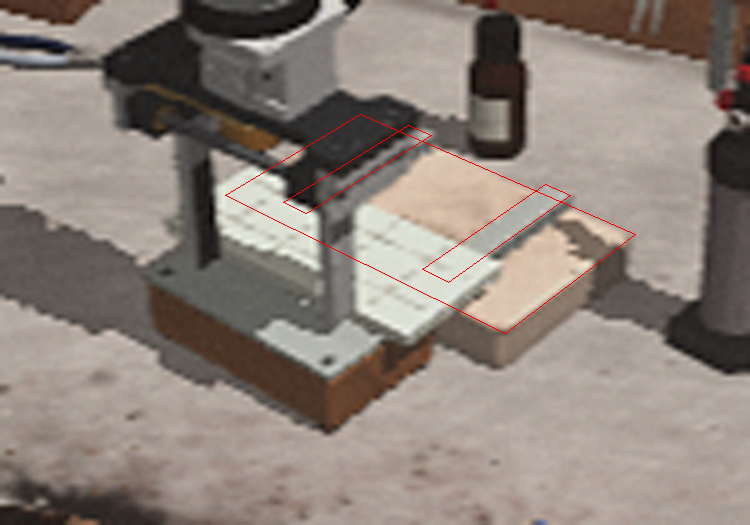

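The tile is sliding level and straight, with its leading edge over the -y bar at (490,270), and the bars have not moved. I'll continue.

{"op": "send_rows", "data": {
  "series": "94 -0.04 0 0 0 0 0.001;94 -0.1 -0.005 0 0 0 0.002;94 -0.16 -0.01 0 0 0 0.003;94 -0.22 -0.015 0 0 0 0.004;94 -0.28 -0.02 0 0 0 0.005;94 -0.34 -0.025 0 0 0 0.006;94 -0.4 -0.03 0 0 0 0.007;94 -0.44 -0.03 0 0 0 0.007;94 -0.45 -0.03 0 0 0 0.007;94 -0.45 -0.03 0 0 0 0.007"
}}

```text
time: 19.4
ee_pos: [0.5448, 0.0393, 0.0656]
tcp_rot: [[-0.98, 0.2, 0.002], [0.2, 0.98, -0.0], [-0.002, 0.0, -1.0]]
force: [-1.1, 0.9, -0.3]
finger_gap: 0.0941
```

```bash
python3 go.py .5858 .0288 .066 77.7;python3 - <<'E'
from meas import *
R=[(.6487,.0734,.120,.020,-12.3,.043),(.6245,-.038,.120,.020,-12.3,.043),(.6366,.0177,.228,.13,77.7,.031)]
p,d=viewer.grab_frame("side"); overlay(p,"side",R,(240,150,390,255),"pics/s8.png",5)
E
```

```text
t 19.4 pos [0.5448 0.0393 0.0656] yaw 78.44 gap 94.1 F [-1.1  0.9 -0.3]
shift units [-0.423 -0.02  -0.003] turn units [0.0001 0.0008 0.0064] deg -0.74 rows>= 1 q [-10.  41.   5. 111.  -7.  28.  78.]
```

View pics/s8.png

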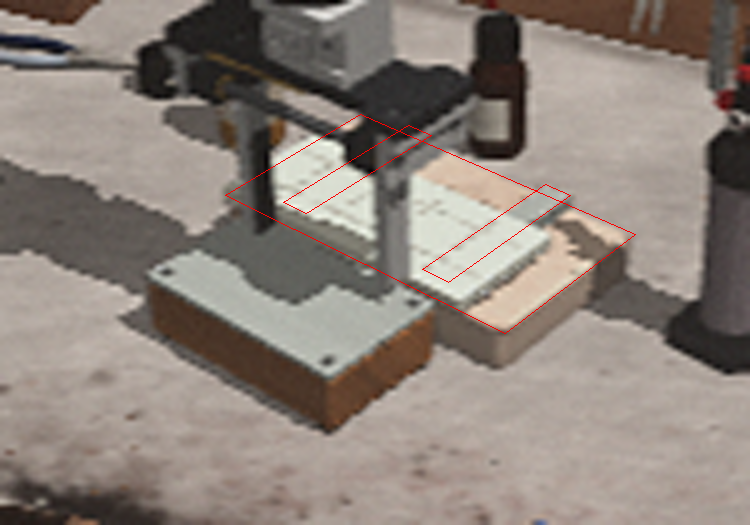

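{"op": "send_rows", "data": {
  "series": "94 -0.04 0 0 0 0 0.001;94 -0.1 -0.005 0 0 0 0.002;94 -0.16 -0.01 0 0 0 0.003;94 -0.22 -0.01 0 0 0 0.004;94 -0.28 -0.015 0 0 0 0.005;94 -0.33 -0.015 0 0 0 0.006;94 -0.36 -0.02 0 0 0 0.006;94 -0.36 -0.02 0 0 0 0.006"
}}

```text
time: 20.25
ee_pos: [0.5787, 0.0306, 0.0655]
tcp_rot: [[-0.977, 0.212, -0.0], [0.212, 0.977, 0.0], [0.0, 0.0, -1.0]]
force: [-3.3, 1.2, 1.4]
finger_gap: 0.0941
```

```bash
python3 go.py .5858 .0288 .066 77.7;python3 - <<'E'
from meas import *
R=[(.6487,.0734,.120,.020,-12.3,.043),(.6245,-.038,.120,.020,-12.3,.043),(.6366,.0177,.19,.09,77.7,.053)]
p,d=viewer.grab_frame("side"); overlay(p,"side",R,(240,150,390,255),"pics/s9.png",5)
E
```

```text
t 20.25 pos [0.5787 0.0306 0.0655] yaw 77.78 gap 94.1 F [-3.3  1.2  1.4]
shift units [-0.073 -0.002 -0.005] turn units [ 0.0001 -0.0002  0.0007] deg -0.08 rows>= 1 q [ -9.  43.   5. 106.  -6.  32.  78.]
```

View pics/s9.png

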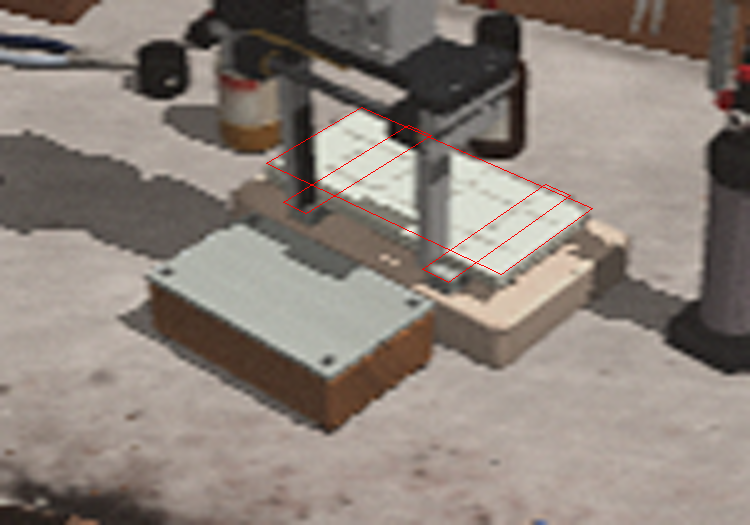

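{"op": "send_rows", "data": {
  "series": "94 -0.03 0 0 0 0 0;94 -0.055 0 0 0 0 0;94 -0.07 0 0 0 0 0;94 -0.07 0 0 0 0 0;94 -0.07 0 0 0 0 0"
}}

```text
time: 20.8
ee_pos: [0.585, 0.029, 0.0655]
tcp_rot: [[-0.977, 0.212, -0.001], [0.212, 0.977, 0.0], [0.001, -0.0, -1.0]]
force: [-6.1, 0.6, 4.0]
finger_gap: 0.094
```

```bash
python3 go.py .5858 .0288 .066 77.7
```

```text
t 20.8 pos [0.585  0.029  0.0655] yaw 77.78 gap 94.0 F [-6.1  0.6  4. ]
shift units [-0.008 -0.    -0.005] turn units [-0.0001 -0.0004  0.0007] deg -0.08 rows>= 1 q [ -9.  43.   5. 105.  -6.  33.  78.]
```

Now I back away (-x first, then up) and look from a clear pose.

{"op": "send_rows", "data": {
  "series": "94 0.05 0 0 0 0 0;94 0.15 0 -0.02 0 0 0;94 0.3 0 -0.2 0 0 0;94 0.6 0 -0.6 0 0 0;94 1 0 -1 0 0 0"
}}

```text
time: 21.3
ee_pos: [0.4926, 0.0489, 0.1618]
tcp_rot: [[-0.977, 0.213, 0.003], [0.213, 0.977, -0.0], [-0.003, 0.0, -1.0]]
force: [0.8, -0.1, 0.3]
finger_gap: 0.094
```

{"op": "send_rows", "data": {
  "series": "94 0.4 -0.4 0 0 0 0;94 0.7 -0.8 0 0 0 0;94 0.7 -1 0 0 0 0"
}}

```text
time: 21.6
ee_pos: [0.3981, -0.0349, 0.1614]
tcp_rot: [[-0.977, 0.212, -0.002], [0.212, 0.977, -0.0], [0.001, -0.001, -1.0]]
force: [0.3, 0.2, 0.0]
finger_gap: 0.094
```

{"op": "send_rows", "data": {
  "series": "94 0 -0.5 0 0 0 0;94 0 -1 0 0 0 0;94 0 -1 0 0 0 0"
}}

```text
time: 21.9
ee_pos: [0.3802, -0.1388, 0.1615]
tcp_rot: [[-0.974, 0.225, 0.003], [0.225, 0.974, -0.004], [-0.004, -0.003, -1.0]]
force: [-0.4, 0.2, 0.3]
finger_gap: 0.094
```

```bash
cat > chk.py <<'E'
import sys
from meas import *
k=sys.argv[1]
R=[(.6487,.0734,.120,.020,-12.3,.043),(.6245,-.038,.120,.020,-12.3,.043),(.6366,.0177,.19,.09,77.7,.053),(.6366,.0177,.228,.13,77.7,.031)]
p,d=viewer.grab_frame("side"); overlay(p,"side",R,(260,160,390,245),f"pics/cs{k}.png",6)
D=cloud("side",d)
p,d=viewer.grab_frame("top"); overlay(p,"top",R,(250,155,400,255),f"pics/ct{k}.png",5); np.savez(f"ct{k}.npz",p=p,d=d)
rect("top",p,(265,165,350,225),"tile",.053)
C=cloud("top",d); c=np.array([.6366,.0177]);a=np.radians(-12.3);e=np.array([np.cos(a),np.sin(a)]);f=np.array([-e[1],e[0]])
for nm,Q in (("top",C),("side",D)):
    P=Q.reshape(-1,3); q=P[:,:2]-c; x=q@e;y=q@f; m=(abs(x)<.038)&(abs(y)<.088)&(P[:,2]>.035)&(P[:,2]<.07)
    A=np.c_[x[m],y[m],np.ones(m.sum())]; print(nm,"plane tilt x,y,z0",np.linalg.lstsq(A,P[m,2],rcond=None)[0].round(4),m.sum())
E
python3 chk.py 1
```

```text
top tile minrect c [636.5  17.9] size 186.9 89.9 ang 77.6 | pca c [634.9  18. ] long-ang 77.5 size [185.3  87.2]
top plane tilt x,y,z0 [-0.0002 -0.0004  0.0521] 1171
side plane tilt x,y,z0 [0.0033 0.0002 0.0524] 252
```

View pics/cs1.png

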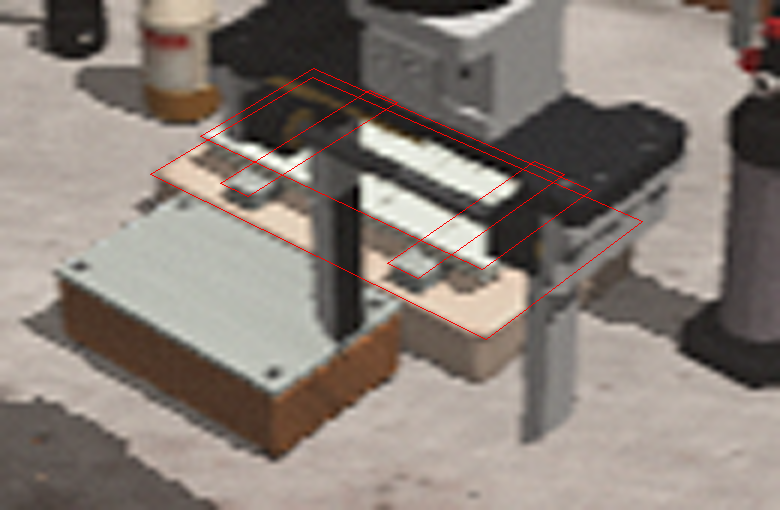

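View pics/ct1.png

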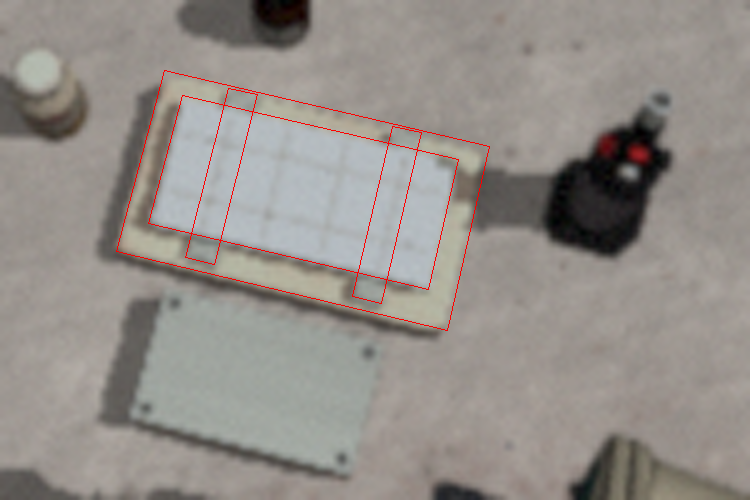

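The tile is centred within about 1 mm and 0.2° and lies level. The bar ends show where they were placed. I'll let the arm settle, then hand in.

{"op": "send_rows", "data": {
  "series": "94 0 0 -0.2 0 0 0;94 0 0 -0.3 0 0 0;94 0 0 -0.3 0 0 0;94 0 0 -0.3 0 0 0"
}}

```text
time: 22.4
ee_pos: [0.3821, -0.1301, 0.1907]
tcp_rot: [[-0.978, 0.209, 0.001], [0.209, 0.978, 0.0], [-0.001, 0.0, -1.0]]
force: [0.1, 0.2, -0.7]
finger_gap: 0.0937
```

```bash
python3 - <<'E'
from rig import monitor,arm
s=monitor.observe();print(s["time"],s["ee_pos"],s["force"],abs(s["dq"]).max())
print(arm.sign_off())
E
```

```text
22.4 [ 0.38207392 -0.1301373   0.19074234] [ 0.11882596  0.15042729 -0.68043052] 0.6350765324392145
the job is handed in; nothing more can be done
None
```

The job is done and handed in at 22.4 s. I laid the two thick bars across the block about 57 mm either side of its middle. Then I pushed the tile by its long edge with the open fingers, off the riser and onto the bars, without lifting it.

**Last checks:**
- **Position:** from the top view the tile's centre is at (636.5, 17.9) mm, against (636.6, 17.7) mm for the block. It is square to within about 0.2°.
- **Level and height:** the tile's top is at about 52–52.4 mm, against 53 mm expected, so it sits clear of the block with an air gap. Its tilt is near zero in the top view. The side view gives 3 mrad from few points, because the gripper hid part of the tile.
- **Bars:** their visible ends match where I placed them to about 1 mm.
- **Left alone:** I never touched the thin bar, the clamp, the bottles, the torch or the blue bar. In the last pictures the torch and bottles stood where they had been. The thin bar and clamp were out of view, so I did not check them again.

No check failed. The largest force I read was about 8 N, when setting down the second bar.

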